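Clamp a bar in the screw fixture

ROBOT

A 6-joint arm with a two-finger parallel gripper is mounted at the origin on the work surface; the furniture and walls round the work are solid. World frame = base frame: x ahead of the robot, y to its left, z up, the work surface at z = 0. Lengths are in m, angles in rad, forces in N, time in s.
With the tool pointing down it reaches from about 0.3 to 0.775 m from the base axis. Payload 14.6 kg.
Tool frame: the origin (TCP) lies on the centre line of the jaws, within the pads' length; the fingertips stand ctrl.tcp_to_tips ahead of it and the grasp point (between the pads) lies 2 mm behind it (ctrl.tcp_to_tips is the distance from the TCP to the fingertips, in m); z points along the fingers, y is the line along which they close (so a half turn about z gives the same grasp; the last joint's range is limited). The gripper opens to 94 mm and grips with 3 to 60 N. Pads are 16 mm wide; open, the fingers measure 119 mm over their backs; the gripper's body (75 mm by 177 mm) begins 78 mm behind the grasp point.
Start: joints at [-1.194, 0.3, 1.521, -0, 1.321, -0.067], TCP at [0.236, -0.497, 0.2] pointing down, gripper open.
Joint ranges: [-3.03, 3.03], [-0.79, 2.21], [0.23, 2.52], [-1.04, 4.18], [0, 3.07], [-2.55, 2.55]. Speed limits (rad/s): [2.22, 2.22, 2.57, 3.14, 3.14, 3.14].

INTERFACE

Orientations are given as [roll, pitch, yaw] about the fixed x, y, z axes, in that order (R = Rz(yaw) Ry(pitch) Rx(roll)).
In Python, from station import telemetry, viewer, hand_in, ctrl gives the robot as it stands.
- The arm moves only by the tool step_arm, never from a script. Its argument "plan" is a list of rows, each an object of numbers: "dx", "dy", "dz": the shift along the tool's x, y, z scaled (see below); "rx", "ry", "rz": the turn, a rotation vector about the tool's x, y, z scaled (see below); "claw": the closure, from 0 (fully open) to 1 (shut). In form: [{"dx": .., "dy": .., "dz": .., "rx": .., "ry": .., "rz": .., "claw": ..}, ...]. A call has 1 to 10 rows; each row shifts and turns the commanded pose from where the row before left it, along the tool's axes as they then stand; what a row does not reach is not made up. The controller multiplies each number of a shift by 0.1 m and each number of a turn by 90 degrees. A row lasts 1/10 s, in which the tool goes at most 50 mm and 8.59 degrees, less where a joint would pass 70% of its speed; a pose out of reach is approached as far as the arm can. A call with a number of a shift or a turn outside -1 to 1 is refused whole. A call with a gripper value outside its range is refused whole. The fingers move at their own pace and stop on an object; "grip_force" is the grip in N (left out, the last holds). Time passes only in rows, so rows that do not move let the fingers close. It gives the time, the measured TCP pose, the force, the opening and the grip force at its end, in the units of the state.
- telemetry.get_obs(): the state, without advancing time (a new reading comes with each control period).
- viewer.camera(name): name is "side" or "top" or "wrist"; returns a dict with "img" (400x640x3 uint8, red, green, blue), "z_map" (400x640 float32, m along the optical axis (not along the pixel's ray), 0 where there is no reading), "fx", "fy", "cx", "cy" (pixels), "R" (3x3) and "t" (3): a world point X has camera coordinates R X + t; the wrist camera has in their place "tool_from_camera" (4x4, takes a point from camera to tool coordinates, whose origin is the TCP and whose axes are the flange's). Camera axes: x right, y down, z forward; pixel columns grow to the right and rows downward; lengths in m; the calibration is good to about 2 mm. A picture is of the moment at which its call begins: read the wrist's pose just before it.
- hand_in(): hands the job in; it is judged then, once.
Trained networks look in a picture, given as the dict that the camera call returned (one of the last four; its "shot" number tells which), for a name from the list of things; names that differ only in an ending like _2 or _b are one class to them, and where a whole thing is asked for, a point or a joint stands for the part that bears it (a point fixed in the world has none). Each returns a list of dicts, best first, with "score" (0 to 1); they miss things now and then, are a little off and sometimes report something else, mostly with a low value. They report only what shows in the picture. A call takes as long as a camera call.
- viewer.recognise(target, picture): "rect" ([left, top, right, bottom] in pixels, round what is visible of it).
The state is a dict: "time_s": time; "qpos": joint angles; "joint_vel": joint speeds; "tau": joint torques, N m; "ee_pos": TCP position; "eef_rot": TCP orientation; "force": force on the tool from outside, world axes, zero at the start; "moment": the same for the moment, N m; "grip_width": finger opening in m; "grip_force": force on a finger pad.
Only numpy, scipy, OpenCV 4.12 (cv2) and the standard library are available. Lean on these libraries where they do the work, as an engineer would, in place of code of your own. Each camera call takes 0.05 s, during which the arm holds its last target. There are 200 camera calls.

TASK

Put the loose square steel bar in the green screw clamp, lying flat on both steel blocks and pushed right home against the back fences and the end stop. Then turn the T-handle clockwise until you feel the resistance rise and the bar is firmly clamped, without wrenching it so tight that the bar is marked. Leave the other tools where they are.

Things in the scene. Friction and masses are not known exactly. Their poses are not given: they have to be found in the camera images.
- clamp_base: green screw clamp fixture bolted to the bench. Origin: on the bench straight below the screw; z up, y along the seat for the bar, open throat facing -x. Base plate x -40..+65, y -193..+57, 10 mm thick (all mm). The bar's seat is two steel blocks with tops at z = 40; between them (y -135..-25) the seat is free below and on both sides for fingers.
- anvil_top (a point): middle of the top of the anvil, the seat block under the screw (x +-20, y +-22, top z 40 mm). A dark fence stands on its back half: face at x = +4, top z = 45. Axes as clamp_base.
- rest_top (a point): middle of the top of the outboard rest, the other seat block (x +-20, y -160..-140, top z 40 mm of clamp_base). Its dark fence: face at x = +4, top z = 50.
- stop_face (a point): the end stop's face, which looks to -y of clamp_base at y = +35 mm; the dark stop block is x +-13, y 35..47, top z 52. The seated bar touches it with its end.
- clamp_head: green C-frame, fixed to the base, same origin and axes: column x 32..62, y +-19, z 10..96; overhanging arm x -26..62, y +-19, z 72..96 mm. Under the arm, on the axis x = y = 0, the plunger with a sprung pad 18 mm across, driven down on the bar by the T-handle. At the start the pad's face is 54 to 64 mm above the bench (it differs and is not measured). The screw stays where it is left.
- frame_top (a point): top of the arm on the screw's axis, 96 mm above the bench. Feel of the screw: free running takes a steady drag (0.42 N m in motion, 0 to 0.42 held still after a step, so compare like with like); once the pad bears on the bar the resistance climbs by 0.6 to 0.8 N m per rad; 0.2 to 0.4 N m above the free drag is firmly clamped (40 to 80 N on the bar); 0.47 N m above it (95 N) marks the bar.
- bar_home (a point): where the middle of the seated bar belongs, at x 0, y -75, z 44 mm of clamp_base, with the same axes
- t_grip (a point): middle of the T-handle's steel crossbar, on the screw's axis, 125 mm above the bench; x along the crossbar, z up. Crossbar 14 mm thick, 84 long, 19 mm balls on its ends, 10 mm spindle below. Starts within 0.3 rad of clamp_base's x. Clockwise from above closes: the pad goes down 5 mm per rad, the handle keeps its height. It meets the seated bar after 1.3 to 3.2 rad; regrip as needed.
- steel_rod: the workpiece: plain square steel bar, 8x220x8 mm, about 85 g, lying on the bench; origin at the middle of its underside, y along its length
- bar_mid (a point): the centre of the steel bar, 4 mm above its underside
- sanding_block: cork sanding block, 68x110x30 mm; bystander, origin at the centre of its underside
- masking_tape: roll of masking tape lying flat, 82 mm across, 24 mm high; bystander, origin at the centre of its underside
- paint_tin_s: small red paint tin, 77 mm across, 78 mm high; bystander, origin at the centre of its underside

How it is judged:
By the outcome, as a careful person would: the job done as asked, in the order asked, and still so for the second after the job is handed in, with the robot touching nothing.
It also fails if it takes over 72 s, if anything falls off the work surface, if the arm or the gripper's body presses on something with over 40 N, if the wrist force passes 120 N, or if a joint passes its speed limit or range.

## Working session

There is one attempt and no reset: what is moved stays moved. The work goes in short steps, Python scripts to look and compute and a tool call to move; the robot and the scene stay as the last step left them, time stands still between calls to the robot, and variables do not carry over. Pictures are saved under pics/ and viewed, at most 10 in all, crops included, and the job is handed in when it is done.

Besides the shell and the picture viewer there is one more tool, called after "Request:" by a JSON object that holds its "api" and its "payload", one argument or row to a line. step_arm: Moves the arm, as the interface text tells. Shifts and turns lie within -1 to 1; 1 stands for 0.1 m of shift or 90 degrees of turn. Its arguments: {"type":"object","properties":{"plan":{"type":"array"},"grip_force":{"type":"number"}},"required":["plan"]}

```bash
mkdir -p pics; ls
cat > h.py <<'E'
import numpy as np, cv2
from station import telemetry, viewer, hand_in, ctrl
from scipy.spatial.transform import Rotation as Rn
def cam(name):
    o=telemetry.get_obs(); p=viewer.camera(name)
    if name=='wrist':
        T=np.eye(4); T[:3,:3]=Rn.from_euler('xyz',o['eef_rot']).as_matrix(); T[:3,3]=o['ee_pos']
        W=T@np.array(p['tool_from_camera'])
    else:
        W=np.eye(4); W[:3,:3]=np.array(p['R']).T; W[:3,3]=-W[:3,:3]@np.array(p['t'])
    p['W']=W; return p
def cloud(p):
    z=p['z_map']; v,u=np.mgrid[:400,:640]
    c=np.stack([(u-p['cx'])/p['fx']*z,(v-p['cy'])/p['fy']*z,z],-1)
    X=c@p['W'][:3,:3].T+p['W'][:3,3]; X[z==0]=np.nan; return X
def save(p,n): cv2.imwrite(f'pics/{n}.png',p['img'][:,:,::-1])
E
python3 - <<'E'
from h import *
print(ctrl.tcp_to_tips, telemetry.get_obs())
for n in ['top','side']:
    p=cam(n); X=cloud(p); save(p,n)
    np.savez(f'{n}.npz',X=X,img=p['img'],W=p['W'],K=[p['fx'],p['fy'],p['cx'],p['cy']])
    for t in ['clamp_base','clamp_head','t_grip','steel_rod','sanding_block','masking_tape','paint_tin_s']:
        for r in viewer.recognise(t,p)[:2]:
            b=r['rect'];u,v=int((b[0]+b[2])/2),int((b[1]+b[3])/2)
            print(n,t,round(r['score'],2),np.round(b),X[min(v,399),min(u,639)].round(3))
E
```

```text
pics
0.017 {'time_s': 0.0, 'qpos': array([-1.19358141e+00,  3.00461562e-01,  1.52159145e+00, -3.97266274e-05,
        1.32068985e+00, -6.65946540e-02]), 'joint_vel': array([-1.50957996e-03, -9.48400166e-04, -1.05272216e-03,  7.44935643e-05,
       -8.87929871e-04, -2.67358354e-03]), 'tau': array([-8.33677841e-04, -5.31810486e+01, -3.52738130e+01,  7.07760570e-02,
        2.44419387e-02, -1.21148064e-04]), 'ee_pos': array([ 0.23605075, -0.4964687 ,  0.19928718]), 'eef_rot': array([-3.14044244e+00, -3.81470611e-05,  4.43819402e-01]), 'force': array([-0.32402707,  0.01024667, -0.61971545]), 'moment': array([-0.01052829, -0.00388216,  0.04699617]), 'grip_force': 0.0, 'grip_width': 0.09375599514675963}
top clamp_base 0.6 [243. 158. 319. 197.] [0.539 0.06  0.004]
top clamp_base 0.4 [243. 211. 282. 238.] [0.388 0.115 0.023]
top clamp_head 0.73 [248. 158. 264. 192.] [0.537 0.127 0.096]
top t_grip 0.68 [250. 164. 255. 194.] [0.521 0.133 0.136]
top steel_rod 0.54 [242. 160. 320. 194.] [0.539 0.06  0.004]
top steel_rod 0.52 [320. 208. 379. 226.] [ 0.415 -0.159  0.006]
top sanding_block 0.67 [240. 212. 281. 238.] [0.384 0.121 0.027]
top masking_tape 0.61 [385. 239. 412. 264.] [ 0.305 -0.317 -0.001]
top paint_tin_s 0.87 [236. 111. 259. 145.] [0.681 0.16  0.074]
side clamp_base 0.79 [224. 183. 319. 246.] [0.544 0.066 0.005]
side clamp_head 0.72 [228. 190. 260. 225.] [0.543 0.135 0.097]
side t_grip 0.37 [224. 184. 320. 249.] [0.534 0.068 0.011]
side sanding_block 0.64 [259. 243. 304. 290.] [0.378 0.123 0.03 ]
side masking_tape 0.92 [421. 201. 450. 226.] [ 0.311 -0.327 -0.004]
side paint_tin_s 0.92 [194. 168. 232. 202.] [0.672 0.171 0.073]
```

Run:
```python
import numpy as np,cv2
d=np.load('top.npz');img=d['img']
c=img[100:275,215:430][:,:,::-1]
cv2.imwrite('pics/topc.png',cv2.resize(c,None,fx=3.4,fy=3.4,interpolation=cv2.INTER_CUBIC))
```

```text
(no output)
```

View pics/topc.png

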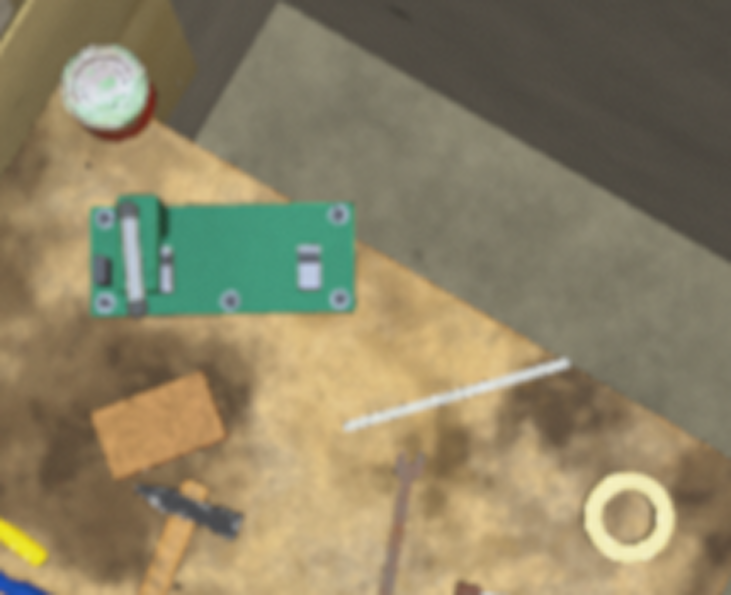

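The clamp lies nearly along the world axes, with the screw end at left (full-image pixel ~(253,178)) and the rest at (306,178). The bar runs from (317,225) to (382,206), one end at the bench edge.

Run:
```python
import numpy as np,cv2
for n in ['top','side']:
    d=np.load(n+'.npz');img=d['img'].astype(int);X=d['X'];W=d['W'];fx,fy,cx,cy=d['K']
    def ray(u,v,z):
        r=W[:3,:3]@np.array([(u-cx)/fx,(v-cy)/fy,1]); return (W[:3,3]+r*(z-W[2,3])/r[2])
    g=(img[...,1]>img[...,0]+40)&(img[...,1]>img[...,2]+15)&(X[...,2]<0.02)&(X[...,2]>-.01)&(abs(X[...,0]-.54)<.15)&(abs(X[...,1]-.06)<.2)
    v,u=np.nonzero(g); P=np.array([ray(a,b,.01)[:2] for a,b in zip(u,v)])
    r=cv2.minAreaRect((P*1000).astype(np.float32)); print(n,'base',r, 'bbox',P.min(0),P.max(0), len(P))
    # bar: bright grey
    m=(img.min(-1)>150)&(img.max(-1)-img.min(-1)<45)&(abs(X[...,0]-.415)<.08)&(abs(X[...,1]+.159)<.14)
    v,u=np.nonzero(m)
    if len(u)>5:
        P=np.array([ray(a,b,.008)[:2] for a,b in zip(u,v)])
        r=cv2.minAreaRect((P*1000).astype(np.float32)); print('bar',r,cv2.fitLine((P*1000).astype(np.float32),2,0,.01,.01).ravel(),len(P),u.min(),u.max())
    h=(X[...,2]>.11)&(X[...,2]<.15)&(abs(X[...,0]-.54)<.1)&(abs(X[...,1]-.13)<.06)
    v,u=np.nonzero(h); P=np.array([ray(a,b,.13)[:2] for a,b in zip(u,v)])
    if len(P)>4: print('T',cv2.minAreaRect((P*1000).astype(np.float32)),len(P),X[h][:,2].mean())
print(W[:3,3])
```

```text
top base ((542.0264282226562, 61.882286071777344), (100.97697448730469, 244.0272216796875), 1.5326639413833618) bbox [ 0.48879684 -0.05963797] [0.5939944  0.18458018] 1644
bar ((416.0473327636719, -158.17446899414062), (10.45036506652832, 216.42018127441406), 16.698854446411133) [ 2.8554773e-01 -9.5836449e-01  4.1657745e+02 -1.5897803e+02] 210 316 381
T ((526.2484130859375, 130.8025665283203), (98.03048706054688, 17.68045425415039), 5.26723051071167) 173 0.13022248251495105
side base ((540.0322265625, 62.47096633911133), (104.5693588256836, 247.50558471679688), 1.7025452852249146) bbox [ 0.48491829 -0.06093525] [0.59505771 0.18709302] 1946
T ((524.9803466796875, 131.02566528320312), (104.65357971191406, 17.998003005981445), 7.01614236831665) 209 0.13079190960906373
[-0.14240527  0.31839179  1.12870089]
```

Request:
{"api": "step_arm", "payload": {
  "plan": [
    {"dx": 0.308,"dy": -0.228},
    {"dx": 0.308,"dy": -0.228},
    {"dx": 0.308,"dy": -0.228},
    {"dx": 0.308,"dy": -0.228},
    {"dx": 0.308,"dy": -0.228},
    {"dx": 0.308,"dy": -0.228},
    {"dx": 0.308,"dy": -0.228},
    {"dx": 0.308,"dy": -0.228},
    {"dx": 0.308,"dy": -0.228},
    {"dx": 0.308,"dy": -0.228}
  ]
}}

```text
$.plan[0]: bad value
```

Request:
{"api": "step_arm", "payload": {
  "plan": [
    {"rz": -0.09},
    {"rz": -0.09},
    {"rz": -0.09},
    {"rz": -0.09},
    {"rz": -0.09},
    {"rz": -0.09},
    {"rz": -0.09},
    {"rz": -0.09},
    {"rz": -0.09},
    {"rz": -0.09},
    {}
  ]
}}

```text
$.plan[0]: bad value
```

Request:
{"api": "step_arm", "payload": {
  "plan": [
    {"dx": 0.308,"dy": -0.228,"dz": 0,"rx": 0,"ry": 0,"rz": 0,"claw": 0},
    {"dx": 0.308,"dy": -0.228,"dz": 0,"rx": 0,"ry": 0,"rz": 0,"claw": 0},
    {"dx": 0.308,"dy": -0.228,"dz": 0,"rx": 0,"ry": 0,"rz": 0,"claw": 0},
    {"dx": 0.308,"dy": -0.228,"dz": 0,"rx": 0,"ry": 0,"rz": 0,"claw": 0},
    {"dx": 0.308,"dy": -0.228,"dz": 0,"rx": 0,"ry": 0,"rz": 0,"claw": 0},
    {"dx": 0.308,"dy": -0.228,"dz": 0,"rx": 0,"ry": 0,"rz": 0,"claw": 0},
    {"dx": 0.308,"dy": -0.228,"dz": 0,"rx": 0,"ry": 0,"rz": 0,"claw": 0},
    {"dx": 0.308,"dy": -0.228,"dz": 0,"rx": 0,"ry": 0,"rz": 0,"claw": 0},
    {"dx": 0.308,"dy": -0.228,"dz": 0,"rx": 0,"ry": 0,"rz": 0,"claw": 0},
    {"dx": 0.308,"dy": -0.228,"dz": 0,"rx": 0,"ry": 0,"rz": 0,"claw": 0}
  ]
}}

```text
time_s: 1.8
ee_pos: [0.4169, -0.1571, 0.2001]
eef_rot: [3.141, -0.0, 0.444]
force: [-0.2, -0.5, -0.0]
grip_width: 0.0939
grip_force: 0.0
```

Request:
{"api": "step_arm", "payload": {
  "plan": [
    {"dx": 0,"dy": 0,"dz": 0,"rx": 0,"ry": 0,"rz": -0.09,"claw": 0},
    {"dx": 0,"dy": 0,"dz": 0,"rx": 0,"ry": 0,"rz": -0.09,"claw": 0},
    {"dx": 0,"dy": 0,"dz": 0,"rx": 0,"ry": 0,"rz": -0.09,"claw": 0},
    {"dx": 0,"dy": 0,"dz": 0,"rx": 0,"ry": 0,"rz": -0.09,"claw": 0},
    {"dx": 0,"dy": 0,"dz": 0,"rx": 0,"ry": 0,"rz": -0.09,"claw": 0},
    {"dx": 0,"dy": 0,"dz": 0,"rx": 0,"ry": 0,"rz": -0.09,"claw": 0},
    {"dx": 0,"dy": 0,"dz": 0,"rx": 0,"ry": 0,"rz": -0.09,"claw": 0},
    {"dx": 0,"dy": 0,"dz": 0,"rx": 0,"ry": 0,"rz": -0.09,"claw": 0},
    {"dx": 0,"dy": 0,"dz": 0,"rx": 0,"ry": 0,"rz": -0.09,"claw": 0},
    {"dx": 0,"dy": 0,"dz": 0,"rx": 0,"ry": 0,"rz": -0.09,"claw": 0}
  ]
}}

```text
time_s: 2.8
ee_pos: [0.4164, -0.1585, 0.1999]
eef_rot: [3.141, 0.0, 1.863]
force: [-0.1, 0.2, -0.5]
grip_width: 0.0941
grip_force: 0.0
```

```bash
cat >> h.py <<'E'
def ray(p,u,v,z):
    fx,fy,cx,cy=p['fx'],p['fy'],p['cx'],p['cy'];W=p['W']
    c=np.stack([(np.asarray(u)-cx)/fx,(np.asarray(v)-cy)/fy,np.ones(np.shape(u))],-1)@W[:3,:3].T
    return W[:3,3]+c*((z-W[2,3])/c[...,2])[...,None]
def st():
    o=telemetry.get_obs(); print(o['time_s'].__round__(2),'pos',o['ee_pos'].round(4),'rpy',np.degrees(o['eef_rot']).round(2),'F',o['force'].round(2),'M',o['moment'].round(3),'w',round(o['grip_width'],4),'gf',round(o['grip_force'],1)); return o
def to_tool(o,d): return Rn.from_euler('xyz',o['eef_rot']).as_matrix().T@np.asarray(d)
def bar(p,z=.008,c0=None,rad=.13):
    X=cloud(p);im=p['img'].astype(int)
    m=(im.min(-1)>120)&(im.max(-1)-im.min(-1)<40)
    if c0 is not None: m&=np.hypot(X[...,0]-c0[0],X[...,1]-c0[1])<rad
    n,l,s,c=cv2.connectedComponentsWithStats(m.astype(np.uint8))
    k=1+np.argsort(-s[1:,4])[:4]; out=[]
    for i in k:
        v,u=np.nonzero(l==i); P=(ray(p,u,v,z)[:,:2]*1000).astype(np.float32)
        out.append((s[i].tolist(),cv2.minAreaRect(P)))
    return out
E
python3 - <<'E'
from h import *
o=st(); p=cam('wrist'); save(p,'w1'); print(p['W'].round(3))
for b in bar(p,.008,(.416,-.159)): print(b)
d=np.load('top.npz')['X']; m=(d[...,0]>.4)&(d[...,1]>0)&(d[...,2]>.1)&(d[...,2]<.6)
print(d[m][::15].round(3)[:40])
E
```

```text
2.8 pos [ 0.4164 -0.1585  0.1999] rpy [179.99   0.   106.76] F [-0.11  0.16 -0.48] M [-0.065 -0.047  0.051] w 0.0941 gf 0.0
[[ 0.957  0.279  0.079  0.395]
 [ 0.29  -0.921 -0.261 -0.083]
 [ 0.     0.273 -0.962  0.385]
 [ 0.     0.     0.     1.   ]]
([320, 72, 8, 192, 1503], ((416.9002685546875, -159.83599853515625), (8.48289680480957, 218.9706573486328), 16.619630813598633))
([16, 283, 21, 7, 86], ((103.01748657226562, -401.6876220703125), (26.08416175842285, 7.413793087005615), 20.556049346923828))
([614, 283, 19, 6, 81], ((813.9157104492188, -186.2687530517578), (23.416282653808594, 6.975500583648682), 16.827531814575195))
[[8.130e-01 1.690e-01 5.960e-01]
 [8.400e-01 1.530e-01 5.450e-01]
 [8.840e-01 1.410e-01 4.620e-01]
 [9.210e-01 1.190e-01 3.930e-01]
 [9.630e-01 9.500e-02 3.140e-01]
 [1.012e+00 6.600e-02 2.220e-01]
 [1.016e+00 2.400e-02 2.150e-01]
 [8.190e-01 1.660e-01 5.800e-01]
 [8.480e-01 1.500e-01 5.260e-01]
 [8.930e-01 1.360e-01 4.410e-01]
 [9.280e-01 1.130e-01 3.740e-01]
 [9.730e-01 8.800e-02 2.890e-01]
 [1.029e+00 5.800e-02 1.840e-01]
 [1.009e+00 1.300e-02 2.220e-01]
 [8.2
[... 153 characters left out ...]
0e-01]
 [1.028e+00 4.700e-02 1.790e-01]
 [1.003e+00 1.000e-03 2.290e-01]
 [8.290e-01 1.590e-01 5.540e-01]
 [8.710e-01 1.470e-01 4.730e-01]
 [9.060e-01 1.260e-01 4.070e-01]
 [9.500e-01 1.040e-01 3.220e-01]
 [9.970e-01 7.500e-02 2.330e-01]
 [1.025e+00 3.800e-02 1.800e-01]
 [8.090e-01 1.710e-01 5.880e-01]
 [8.370e-01 1.560e-01 5.340e-01]
 [8.800e-01 1.420e-01 4.520e-01]
 [9.170e-01 1.210e-01 3.800e-01]
 [9.610e-01 9.700e-02 2.960e-01]
 [1.011e+00 6.800e-02 2.000e-01]
 [1.016e+00 2.600e-02 1.920e-01]
 [8.120e-01 1.700e-01 5.780e-01]
 [8.390e-01 1.540e-01 5.270e-01]
 [8.820e-01 1.400e-01 4.430e-01]
 [9.220e-01 1.190e-01 3.670e-01]
 [9.650e-01 9.300e-02 2.830e-01]
 [1.017e+00 6.400e-02 1.830e-01]]
```

View pics/w1.png

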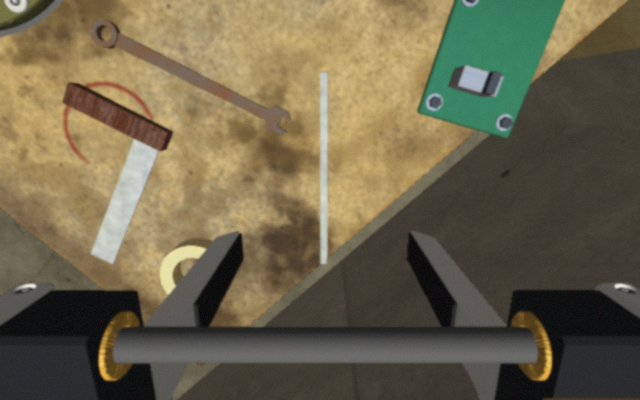

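The wrist view shows the bar at u≈324, v 72–264, centred between the fingers and parallel to the jaws. Descending to grasp.

Request:
{"api": "step_arm", "payload": {
  "plan": [
    {"dx": -0.014,"dy": 0,"dz": 0.35,"rx": 0,"ry": 0,"rz": 0,"claw": 0},
    {"dx": 0,"dy": 0,"dz": 0.35,"rx": 0,"ry": 0,"rz": 0,"claw": 0.3},
    {"dx": 0,"dy": 0,"dz": 0.35,"rx": 0,"ry": 0,"rz": 0,"claw": 0.5},
    {"dx": 0,"dy": 0,"dz": 0.35,"rx": 0,"ry": 0,"rz": 0,"claw": 0.5},
    {"dx": 0,"dy": 0,"dz": 0.3,"rx": 0,"ry": 0,"rz": 0,"claw": 0.5},
    {"dx": 0,"dy": 0,"dz": 0.1,"rx": 0,"ry": 0,"rz": 0,"claw": 0.5},
    {"dx": 0,"dy": 0,"dz": 0,"rx": 0,"ry": 0,"rz": 0,"claw": 0.5}
  ]
}}

```text
time_s: 3.55
ee_pos: [0.4164, -0.1597, 0.0193]
eef_rot: [-3.14, -0.001, 1.856]
force: [0.1, -0.3, 0.1]
grip_width: 0.0495
grip_force: 0.0
```

Request:
{"api": "step_arm", "payload": {
  "plan": [
    {"dx": 0,"dy": 0,"dz": 0,"rx": 0,"ry": 0,"rz": 0,"claw": 1},
    {"dx": 0,"dy": 0,"dz": 0,"rx": 0,"ry": 0,"rz": 0,"claw": 1},
    {"dx": 0,"dy": 0,"dz": 0,"rx": 0,"ry": 0,"rz": 0,"claw": 1},
    {"dx": 0,"dy": 0,"dz": 0,"rx": 0,"ry": 0,"rz": 0,"claw": 1},
    {"dx": 0,"dy": 0,"dz": 0,"rx": 0,"ry": 0,"rz": 0,"claw": 1},
    {"dx": 0,"dy": 0,"dz": 0,"rx": 0,"ry": 0,"rz": 0,"claw": 1}
  ],
  "grip_force": 20
}}

```text
time_s: 4.15
ee_pos: [0.4169, -0.1599, 0.02]
eef_rot: [3.141, 0.0, 1.857]
force: [-0.3, 1.0, 0.4]
grip_width: 0.0029
grip_force: 0.0
```

Request:
{"api": "step_arm", "payload": {
  "plan": [
    {"dx": 0,"dy": 0,"dz": 0,"rx": 0,"ry": 0,"rz": 0,"claw": 1}
  ]
}}

```text
time_s: 4.25
ee_pos: [0.4168, -0.1599, 0.0199]
eef_rot: [-3.142, 0.0, 1.858]
force: [-0.3, -0.4, -0.6]
grip_width: 0.0001
grip_force: 0.0
```

Run:
```python
from h import *
o=st(); p=cam('wrist'); save(p,'w2')
```

```text
4.25 pos [ 0.4168 -0.1599  0.0199] rpy [-180.      0.    106.43] F [-0.27 -0.4  -0.61] M [-0.022 -0.057 -0.028] w 0.0001 gf 0.0
```

View pics/w2.png

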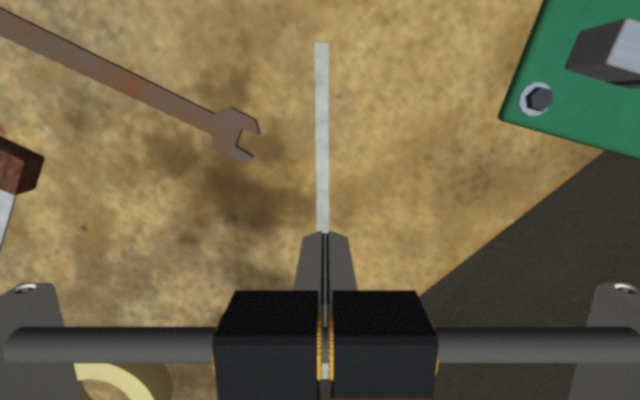

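The fingers are shut just above the bar (bar still at u≈322, undisturbed), so the tips are higher than I assumed. I'll check the tip distance and the bench height here.

Run:
```python
from h import *
print(ctrl.tcp_to_tips,[a for a in dir(ctrl) if a[0]!='_'])
p=cam('wrist');X=cloud(p)
print('bar',X[60:220:30,322].round(4)); print('bench',X[60:220:30,290].round(4))
print('finger tip rows',[ (v,X[v,310].round(4).tolist()) for v in range(225,300,8)])
```

```text
0.017 ['MotionError', 'tcp_to_tips']
bar [[ 0.388  -0.0638  0.0073]
 [ 0.3924 -0.0786  0.0078]
 [ 0.3969 -0.0941  0.0087]
 [ 0.4017 -0.1103  0.0086]
 [ 0.4068 -0.1276  0.0074]
 [ 0.412  -0.1453  0.0083]]
bench [[ 3.704e-01 -6.810e-02 -8.000e-04]
 [ 3.746e-01 -8.360e-02 -1.000e-04]
 [ 3.790e-01 -9.990e-02 -0.000e+00]
 [ 3.835e-01 -1.170e-01 -1.000e-04]
 [ 3.883e-01 -1.346e-01  1.000e-03]
 [ 3.933e-01 -1.533e-01  8.000e-04]]
finger tip rows [(225, [0.4081, -0.1593, 0.0011]), (233, [0.4097, -0.1651, -0.0004]), (241, [0.408, -0.153, 0.0411]), (249, [0.4084, -0.1529, 0.0509]), (257, [0.4088, -0.1528, 0.0598]), (265, [0.4092, -0.153, 0.0672]), (273, [0.4094, -0.1526, 0.0751]), (281, [0.4098, -0.1532, 0.0806]), (289, [0.41, -0.1529, 0.0871]), (297, [0.4051, -0.1289, 0.1316])]
```

Run:
```python
from h import *
st();p=cam('wrist');X=cloud(p)
for u in (306,318,322,326,340):
  print(u,[ (v,(X[v,u]*1000).round(0).tolist()) for v in range(226,262,4)])
print(p['W'][:3,3])
c=p['img'][200:310,250:400][:,:,::-1]
cv2.imwrite('pics/c2.png',cv2.resize(c,None,fx=5,fy=5))
```

```text
4.35 pos [ 0.4168 -0.1599  0.0198] rpy [-180.     -0.    106.43] F [-0.13  0.55 -0.31] M [ 0.063 -0.107 -0.005] w 0.0004 gf 0.0
306 [(226, [406.0, -161.0, -1.0]), (230, [407.0, -164.0, 0.0]), (234, [407.0, -167.0, -1.0]), (238, [406.0, -154.0, 36.0]), (242, [406.0, -154.0, 42.0]), (246, [406.0, -153.0, 48.0]), (250, [407.0, -154.0, 51.0]), (254, [407.0, -154.0, 56.0]), (258, [407.0, -153.0, 61.0])]
318 [(226, [413.0, -157.0, 6.0]), (230, [413.0, -158.0, 9.0]), (234, [412.0, -152.0, 30.0]), (238, [412.0, -152.0, 36.0]), (242, [412.0, -152.0, 41.0]), (246, [412.0, -152.0, 47.0]), (250, [412.0, -152.0, 51.0]), (254, [412.0, -152.0, 56.0]), (258, [412.0, -152.0, 61.0])]
322 [(226, [415.0, -155.0, 8.0]), (230, [416.0, -158.0, 8.0]), (234, [nan, nan, nan]), (238, [414.0, -153.0, 32.0]), (242, [415.0, -154.0, 36.0]), (246, [414.0, -153.0, 43.0]), (250, [415.0, -153.0, 48.0]), (254, [414.0, -153.0, 53.0]), (258, [415.0, -153.0, 57.0])]
326 [(226, [417.0, -155.0, 7.0]), (230, [418.0, -157.0, 8.0]), (234, [417.0, -152.0, 26.0]), (238, [417.0, -152.0, 32.0]), (242, [417.0, -153.0, 38.0]), (246, [416.0, -152.0, 44.0]), (250, [416.0, -152.0, 48.0]), (254, [416.0, -152.0, 53.0]), (258, [416.0, -152.0, 58.0])]
340 [(226, [427.0, -155.0, -0.0]), (230, [427.0, -157.0, 1.0]), (234, [428.0, -160.0, 0.0]), (238, [423.0, -148.0, 37.0]), (242, [423.0, -149.0, 41.0]), (246, [423.0, -149.0, 48.0]), (250, [423.0, -149.0, 51.0]), (254, [422.0, -149.0, 56.0]), (258, [422.0, -149.0, 61.0])]
[ 0.39547668 -0.08378537  0.20459781]
```

View pics/c2.png

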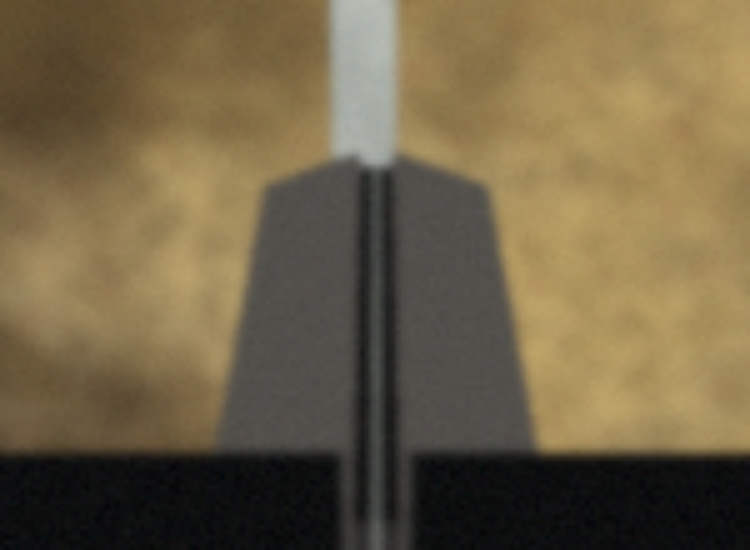

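Request:
{"api": "step_arm", "payload": {
  "plan": [
    {"dx": 0,"dy": 0,"dz": 0,"rx": 0,"ry": 0,"rz": 0,"claw": 0.8},
    {"dx": 0,"dy": 0,"dz": 0,"rx": 0,"ry": 0,"rz": 0,"claw": 0.8},
    {"dx": 0,"dy": 0,"dz": 0,"rx": 0,"ry": 0,"rz": 0,"claw": 0.8}
  ]
}}

```text
time_s: 4.7
ee_pos: [0.4168, -0.1599, 0.0198]
eef_rot: [-3.142, -0.0, 1.857]
force: [-0.6, -0.3, -0.9]
grip_width: 0.0181
grip_force: 0.0
```

Run:
```python
from h import *
st();p=cam('wrist');X=cloud(p)
n=(X[...,2]>.005)&(np.hypot(X[...,0]-.417,X[...,1]+.16)<.06)
n&=np.abs((X[...,0]-.4168)*.957+(X[...,1]+.16)*.288)>.0065
for s in (1,-1):
  q=X[n&(s*((X[...,0]-.4168)*.957+(X[...,1]+.16)*.288)>0)]
  q=q[np.argsort(q[:,2])]; print(len(q),(q[:200:25]*1000).round(0).tolist())
save(p,'w3')
```

```text
4.7 pos [ 0.4168 -0.1599  0.0198] rpy [-180.     -0.    106.43] F [-0.56 -0.27 -0.85] M [ 0.029 -0.139  0.006] w 0.0181 gf 0.0
17899 [[425.0, -150.0, 25.0], [430.0, -147.0, 29.0], [429.0, -147.0, 32.0], [426.0, -149.0, 33.0], [426.0, -148.0, 34.0], [434.0, -145.0, 35.0], [428.0, -163.0, 36.0], [429.0, -147.0, 38.0]]
17822 [[407.0, -155.0, 25.0], [400.0, -156.0, 29.0], [403.0, -155.0, 32.0], [405.0, -154.0, 33.0], [410.0, -166.0, 34.0], [406.0, -155.0, 35.0], [400.0, -155.0, 37.0], [400.0, -155.0, 38.0]]
```

View pics/w3.png

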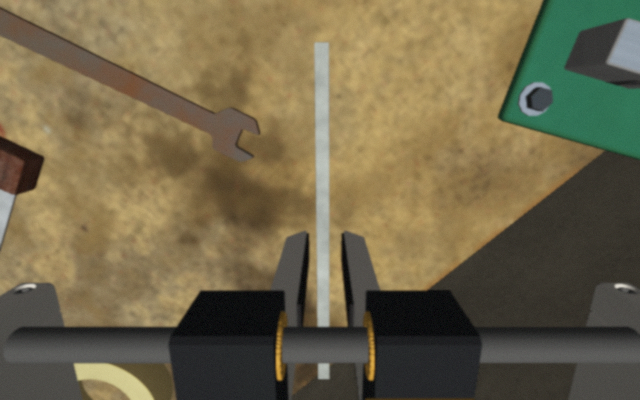

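Depth puts the open fingertips at z≈25 mm with the TCP at 19.8 mm, so the tips really sit about 22 mm higher than `tcp_to_tips` suggests. The bar is untouched between them (u≈322). I'll lower in steps and watch force.

Request:
{"api": "step_arm", "payload": {
  "plan": [
    {"dx": 0,"dy": 0,"dz": 0.05,"rx": 0,"ry": 0,"rz": 0,"claw": 0.7},
    {"dx": 0,"dy": 0,"dz": 0.05,"rx": 0,"ry": 0,"rz": 0,"claw": 0.7},
    {"dx": 0,"dy": 0,"dz": 0.05,"rx": 0,"ry": 0,"rz": 0,"claw": 0.7},
    {"dx": 0,"dy": 0,"dz": 0,"rx": 0,"ry": 0,"rz": 0,"claw": 0.7}
  ]
}}

```text
time_s: 5.15
ee_pos: [0.4164, -0.1597, 0.004]
eef_rot: [-3.141, -0.001, 1.857]
force: [0.3, -0.3, 0.1]
grip_width: 0.028
grip_force: 0.0
```

Run:
```python
from h import *
st();p=cam('wrist');X=cloud(p)
d=(X[...,0]-.4168)*.957+(X[...,1]+.16)*.288
n=(X[...,2]>.003)&(np.hypot(X[...,0]-.417,X[...,1]+.16)<.06)
for s in (1,-1):
  q=X[n&(s*d>0.0065)]
  q=q[np.argsort(q[:,2])]; print(len(q),(q[:200:25]*1000).round(0).tolist())
```

```text
5.15 pos [ 0.4164 -0.1597  0.004 ] rpy [-1.7994e+02 -6.0000e-02  1.0643e+02] F [ 0.34 -0.32  0.12] M [ 0.009 -0.084 -0.013] w 0.028 gf 0.0
18716 [[433.0, -162.0, 9.0], [435.0, -145.0, 13.0], [430.0, -146.0, 15.0], [437.0, -144.0, 16.0], [431.0, -146.0, 18.0], [437.0, -144.0, 19.0], [434.0, -145.0, 20.0], [430.0, -148.0, 22.0]]
18615 [[406.0, -170.0, 8.0], [402.0, -156.0, 13.0], [401.0, -157.0, 15.0], [401.0, -156.0, 16.0], [398.0, -156.0, 18.0], [393.0, -157.0, 19.0], [390.0, -158.0, 20.0], [392.0, -158.0, 21.0]]
```

Request:
{"api": "step_arm", "payload": {
  "plan": [
    {"dx": 0,"dy": 0,"dz": 0.03,"rx": 0,"ry": 0,"rz": 0,"claw": 0.7},
    {"dx": 0,"dy": 0,"dz": 0.03,"rx": 0,"ry": 0,"rz": 0,"claw": 0.7},
    {"dx": 0,"dy": 0,"dz": 0,"rx": 0,"ry": 0,"rz": 0,"claw": 0.7}
  ]
}}

```text
time_s: 5.5
ee_pos: [0.4166, -0.1598, -0.0015]
eef_rot: [-3.141, -0.0, 1.857]
force: [0.2, -0.2, 0.3]
grip_width: 0.0283
grip_force: 0.0
```

Request:
{"api": "step_arm", "payload": {
  "plan": [
    {"dx": 0,"dy": 0,"dz": 0,"rx": 0,"ry": 0,"rz": 0,"claw": 1},
    {"dx": 0,"dy": 0,"dz": 0,"rx": 0,"ry": 0,"rz": 0,"claw": 1},
    {"dx": 0,"dy": 0,"dz": 0,"rx": 0,"ry": 0,"rz": 0,"claw": 1},
    {"dx": 0,"dy": 0,"dz": 0,"rx": 0,"ry": 0,"rz": 0,"claw": 1},
    {"dx": 0,"dy": 0,"dz": 0,"rx": 0,"ry": 0,"rz": 0,"claw": 1},
    {"dx": 0,"dy": 0,"dz": 0,"rx": 0,"ry": 0,"rz": 0,"claw": 1}
  ],
  "grip_force": 20
}}

```text
time_s: 6.1
ee_pos: [0.4169, -0.1599, -0.0011]
eef_rot: [3.142, 0.0, 1.858]
force: [-1.0, -0.1, 2.3]
grip_width: 0.0075
grip_force: 20.0
```

The bar is held (7.5 mm, 20 N). Lift, carry beside the throat, and turn to the clamp's yaw.

Request:
{"api": "step_arm", "payload": {
  "plan": [
    {"dx": 0,"dy": 0,"dz": -0.2,"rx": 0,"ry": 0,"rz": 0,"claw": 1},
    {"dx": 0,"dy": 0,"dz": -0.4,"rx": 0,"ry": 0,"rz": 0,"claw": 1},
    {"dx": 0,"dy": 0,"dz": -0.4,"rx": 0,"ry": 0,"rz": 0,"claw": 1},
    {"dx": 0.31,"dy": 0.13,"dz": -0.3,"rx": 0,"ry": 0,"rz": 0,"claw": 1},
    {"dx": 0.31,"dy": 0.13,"dz": -0.2,"rx": 0,"ry": 0,"rz": 0,"claw": 1},
    {"dx": 0.31,"dy": 0.13,"dz": 0,"rx": 0,"ry": 0,"rz": 0,"claw": 1},
    {"dx": 0.31,"dy": 0.13,"dz": 0,"rx": 0,"ry": 0,"rz": 0,"claw": 1},
    {"dx": 0.31,"dy": 0.13,"dz": 0,"rx": 0,"ry": 0,"rz": 0,"claw": 1},
    {"dx": 0.31,"dy": 0.13,"dz": 0,"rx": 0,"ry": 0,"rz": 0,"claw": 1}
  ]
}}

```text
time_s: 7.0
ee_pos: [0.4389, 0.042, 0.1488]
eef_rot: [3.142, 0.0, 1.858]
force: [0.9, 0.2, -1.0]
grip_width: 0.0074
grip_force: 20.0
```

Request:
{"api": "step_arm", "payload": {
  "plan": [
    {"dx": 0,"dy": 0,"dz": 0,"rx": 0,"ry": 0,"rz": 0.083,"claw": 1},
    {"dx": 0,"dy": 0,"dz": 0,"rx": 0,"ry": 0,"rz": 0.083,"claw": 1},
    {"dx": 0,"dy": 0,"dz": 0,"rx": 0,"ry": 0,"rz": 0,"claw": 1}
  ]
}}

```text
time_s: 7.3
ee_pos: [0.4389, 0.0408, 0.1487]
eef_rot: [-3.141, -0.0, 1.595]
force: [0.5, -0.4, -1.2]
grip_width: 0.0073
grip_force: 20.0
```

Run:
```python
from h import *
st();p=cam('wrist'); save(p,'w4'); X=cloud(p)
np.savez('w4.npz',X=X,img=p['img'],W=p['W'],K=[p['fx'],p['fy'],p['cx'],p['cy']])
im=p['img'].astype(int)
# rest/anvil tops (z .04), fences (.045/.05), stop(.052), T(.12-.135), base edge
for nm,a,b in [('z40',.036,.043),('z45-53',.044,.056),('arm',.092,.1),('T',.115,.14)]:
    m=(X[...,2]>a)&(X[...,2]<b)&(X[...,0]>.46)
    n,l,s,c=cv2.connectedComponentsWithStats(m.astype(np.uint8))
    for i in 1+np.argsort(-s[1:,4])[:3]:
        if s[i,4]>30:
            P=(X[l==i]*1000).astype(np.float32); print(nm,s[i].tolist(),np.array(cv2.minAreaRect(P[:,:2])[0]).round(1),np.round(cv2.minAreaRect(P[:,:2])[1],1),round(cv2.minAreaRect(P[:,:2])[2],1),P.mean(0).round(1))
```

```text
7.3 pos [0.4389 0.0408 0.1487] rpy [-179.98   -0.     91.4 ] F [ 0.53 -0.39 -1.18] M [ 0.002 -0.068  0.032] w 0.0073 gf 20.0Traceback (most recent call last):
  File "<stdin>", line 11, in <module>
cv2.error: OpenCV(4.12.0) /io/opencv/modules/imgproc/src/convhull.cpp:143: error: (-215:Assertion failed) total >= 0 && (depth == CV_32F || depth == CV_32S) in function 'convexHull'
```

View pics/w4.png

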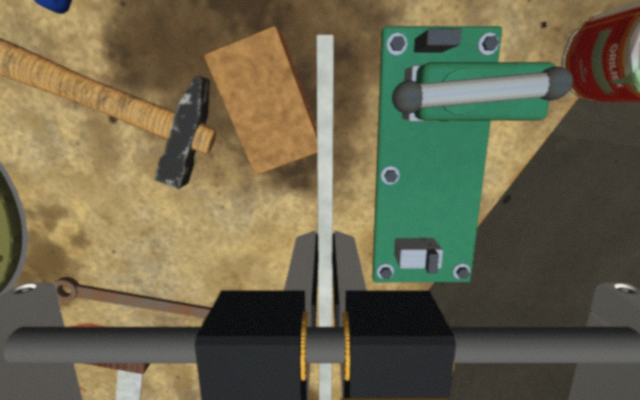

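The bar (u≈325, v 35–400) is held parallel to the jaws. The clamp shows its rest at (415,257), stop at (438,38) and handle from (407,97) to (560,82). Now I'll take a refined clamp pose and the handle angle from this view.

Run:
```python
from h import *
d=np.load('w4.npz');img=d['img'].astype(int);X=d['X'];W=d['W'];p=dict(zip(['fx','fy','cx','cy'],d['K']));p['W']=W
def rect(m,z,nm):
    m=cv2.morphologyEx(m.astype(np.uint8),cv2.MORPH_OPEN,np.ones((3,3)))
    n,l,s,c=cv2.connectedComponentsWithStats(m)
    for i in (1+np.argsort(-s[1:,4]))[:2]:
        if s[i,4]<25: continue
        v,u=np.nonzero(l==i); P=(ray(p,u,v,z)[:,:2]*1000).astype(np.float32); r=cv2.minAreaRect(np.ascontiguousarray(P))
        print(nm,s[i].tolist(),np.round(r[0],1),np.round(r[1],1),round(r[2],2))
Z=X[...,2]; roi=X[...,0]>.46
g=(img[...,1]>img[...,0]+35)&(img[...,1]>img[...,2]+10)
rect(g&(Z<.025),.01,'base')
v,u=np.nonzero(g&(Z<.025)&roi);P=ray(p,u,v,.01)[:,:2]*1000
# left(-x) edge line and ends
for lo,hi in [(-40,0),(0,50),(50,100),(100,140),(150,180)]:
    q=P[(P[:,1]>lo)&(P[:,1]<hi)]; print(lo,hi,'xmin',np.percentile(q[:,0],.5).round(1))
print('y',np.percentile(P[:,1],[.2,99.8]))
rect((Z>.036)&(Z<.043)&roi,.04,'z40'); rect((Z>.045)&(Z<.056)&roi,.05,'z50'); rect((Z>.115)&(Z<.145)&roi,.13,'T')
rect((Z>.09)&(Z<.101)&roi&g,.096,'arm')
b=(img.min(-1)>120)&(img.max(-1)-img.min(-1)<45)&(X[...,0]<.46)&(Z>.13)&(Z<.18)
v,u=np.nonzero(b); k=v<225; q=X[v[k],u[k]]*1000; print('bar z slope',np.polyfit(q[:,1],q[:,2],1), 'x slope',np.polyfit(q[:,1],q[:,0],1),'yend',np.percentile(q[:,1],99))
```

```text
base [374, 27, 127, 255, 17841] [541.7  61.6] [103.  246.1] 1.71
-40 0 xmin 492.8
0 50 xmin 491.7
50 100 xmin 490.3
100 140 xmin 488.5
150 180 xmin 487.3
y [-61.46339023 184.87409534]
z40 [399, 248, 34, 21, 580] [527.  -20.4] [30.7 20.7] 1.48
z40 [590, 17, 23, 82, 476] [659.6 156.9] [17.4 62.7] 14.45
z50 [599, 1, 41, 101, 986] [664.1 159.2] [28.5 73.3] 12.51
z50 [424, 29, 37, 18, 628] [526.5 169.1] [27.3 11.9] 1.47
T [392, 67, 181, 47, 4695] [527.3 128.4] [102.1  18.3] 6.42
arm [420, 98, 129, 23, 2169] [545.6 117. ] [85.9 13.5] 3.64
arm [422, 62, 131, 21, 1858] [544.  141.2] [84.4 12.4] 1.47
bar z slope [1.74393378e-03 1.57455679e+02] x slope [-2.48284775e-02  4.40968681e+02] yend 149.65074592789787
```

Request:
{"api": "step_arm", "payload": {
  "plan": [
    {"dx": 0.05,"dy": 0,"dz": 0.35,"rx": 0,"ry": 0,"rz": 0.002,"claw": 1},
    {"dx": 0,"dy": 0,"dz": 0.35,"rx": 0,"ry": 0,"rz": 0,"claw": 1},
    {"dx": 0,"dy": 0,"dz": 0.35,"rx": 0,"ry": 0,"rz": 0,"claw": 1},
    {"dx": 0,"dy": 0,"dz": 0,"rx": 0,"ry": 0,"rz": 0,"claw": 1},
    {"dx": 0,"dy": 0.25,"dz": 0,"rx": 0,"ry": 0,"rz": 0,"claw": 1},
    {"dx": 0,"dy": 0.25,"dz": 0,"rx": 0,"ry": 0,"rz": 0,"claw": 1},
    {"dx": 0,"dy": 0.2,"dz": 0,"rx": 0,"ry": 0,"rz": 0,"claw": 1},
    {"dx": 0,"dy": 0.12,"dz": 0,"rx": 0,"ry": 0,"rz": 0,"claw": 1},
    {"dx": 0,"dy": 0,"dz": 0,"rx": 0,"ry": 0,"rz": 0,"claw": 1}
  ]
}}

```text
time_s: 8.25
ee_pos: [0.5224, 0.0473, 0.0455]
eef_rot: [3.14, -0.0, 1.595]
force: [-0.8, 0.3, -0.6]
grip_width: 0.0073
grip_force: 20.0
```

Run:
```python
from h import *
st();p=cam('wrist'); save(p,'w5')
```

```text
8.25 pos [0.5224 0.0473 0.0455] rpy [179.88  -0.    91.41] F [-0.81  0.26 -0.57] M [-0.063 -0.044  0.002] w 0.0073 gf 20.0
```

View pics/w5.png

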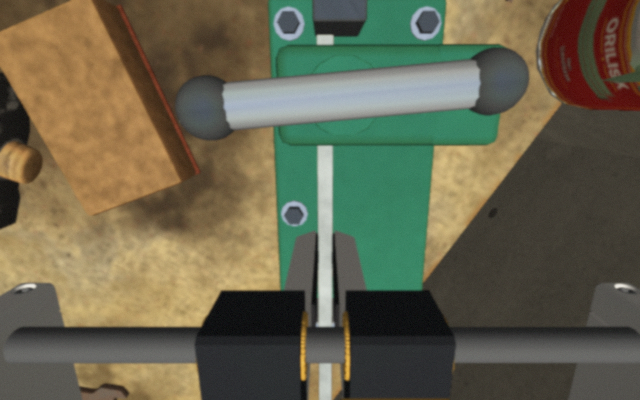

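The bar has entered under the screw; its end shows at (325,35), just short of the stop, with no contact force. Lower a little and creep to the fences.

Request:
{"api": "step_arm", "payload": {
  "plan": [
    {"dx": 0,"dy": 0,"dz": 0.025,"rx": 0,"ry": 0,"rz": -0.002,"claw": 1},
    {"dx": 0,"dy": 0.02,"dz": 0,"rx": 0,"ry": 0,"rz": 0,"claw": 1},
    {"dx": 0,"dy": 0.02,"dz": 0,"rx": 0,"ry": 0,"rz": 0,"claw": 1},
    {"dx": 0,"dy": 0.01,"dz": 0,"rx": 0,"ry": 0,"rz": 0,"claw": 1},
    {"dx": 0,"dy": 0,"dz": 0,"rx": 0,"ry": 0,"rz": 0,"claw": 1}
  ],
  "grip_force": 20
}}

```text
time_s: 8.8
ee_pos: [0.5259, 0.0476, 0.0414]
eef_rot: [3.142, 0.0, 1.597]
force: [0.1, 0.2, -1.9]
grip_width: 0.0075
grip_force: 20.0
```

Request:
{"api": "step_arm", "payload": {
  "plan": [
    {"dx": 0,"dy": 0.01,"dz": 0,"rx": 0,"ry": 0,"rz": 0,"claw": 1},
    {"dx": 0,"dy": 0,"dz": 0,"rx": 0,"ry": 0,"rz": 0,"claw": 1}
  ]
}}

```text
time_s: 9.0
ee_pos: [0.5269, 0.0476, 0.0414]
eef_rot: [3.142, -0.0, 1.597]
force: [0.3, -0.9, -1.1]
grip_width: 0.0075
grip_force: 20.0
```

Request:
{"api": "step_arm", "payload": {
  "plan": [
    {"dx": 0,"dy": 0.01,"dz": 0,"rx": 0,"ry": 0,"rz": 0,"claw": 1},
    {"dx": 0,"dy": 0,"dz": 0,"rx": 0,"ry": 0,"rz": 0,"claw": 1}
  ]
}}

```text
time_s: 9.2
ee_pos: [0.5279, 0.0476, 0.0413]
eef_rot: [3.142, -0.0, 1.597]
force: [-0.7, -0.5, -0.8]
grip_width: 0.0076
grip_force: 20.0
```

Request:
{"api": "step_arm", "payload": {
  "plan": [
    {"dx": 0,"dy": 0,"dz": 0.015,"rx": 0,"ry": 0,"rz": 0,"claw": 1},
    {"dx": 0,"dy": 0,"dz": 0,"rx": 0,"ry": 0,"rz": 0,"claw": 1}
  ]
}}

```text
time_s: 9.4
ee_pos: [0.5277, 0.0476, 0.0396]
eef_rot: [-3.141, 0.0, 1.597]
force: [0.1, 0.8, -1.7]
grip_width: 0.0072
grip_force: 20.0
```

Request:
{"api": "step_arm", "payload": {
  "plan": [
    {"dx": 0,"dy": 0,"dz": 0.008,"rx": 0,"ry": 0,"rz": 0,"claw": 1},
    {"dx": 0,"dy": 0,"dz": 0,"rx": 0,"ry": 0,"rz": 0,"claw": 1}
  ]
}}

```text
time_s: 9.6
ee_pos: [0.5279, 0.0476, 0.039]
eef_rot: [-3.142, 0.0, 1.597]
force: [-0.2, -0.9, -1.3]
grip_width: 0.0072
grip_force: 20.0
```

Request:
{"api": "step_arm", "payload": {
  "plan": [
    {"dx": 0,"dy": 0.01,"dz": 0,"rx": 0,"ry": 0,"rz": 0,"claw": 1},
    {"dx": 0,"dy": 0,"dz": 0,"rx": 0,"ry": 0,"rz": 0,"claw": 1}
  ]
}}

```text
time_s: 9.8
ee_pos: [0.529, 0.0477, 0.0391]
eef_rot: [3.142, -0.0, 1.597]
force: [0.5, 0.4, -0.5]
grip_width: 0.0073
grip_force: 20.0
```

Request:
{"api": "step_arm", "payload": {
  "plan": [
    {"dx": 0,"dy": 0,"dz": 0.008,"rx": 0,"ry": 0,"rz": 0,"claw": 1},
    {"dx": 0,"dy": 0,"dz": 0,"rx": 0,"ry": 0,"rz": 0,"claw": 1}
  ]
}}

```text
time_s: 10.0
ee_pos: [0.529, 0.0477, 0.0389]
eef_rot: [3.141, 0.0, 1.597]
force: [-3.6, -0.1, 8.0]
grip_width: 0.0074
grip_force: 20.0
```

Request:
{"api": "step_arm", "payload": {
  "plan": [
    {"dx": 0,"dy": 0.01,"dz": 0,"rx": 0,"ry": 0,"rz": 0,"claw": 1},
    {"dx": 0,"dy": 0,"dz": 0,"rx": 0,"ry": 0,"rz": 0,"claw": 1}
  ]
}}

```text
time_s: 10.2
ee_pos: [0.5297, 0.0477, 0.0389]
eef_rot: [-3.141, 0.0, 1.597]
force: [-5.8, -0.6, 10.1]
grip_width: 0.0077
grip_force: 20.0
```

Request:
{"api": "step_arm", "payload": {
  "plan": [
    {"dx": 0,"dy": 0.007,"dz": 0,"rx": 0,"ry": 0,"rz": 0,"claw": 1},
    {"dx": 0,"dy": 0,"dz": 0,"rx": 0,"ry": 0,"rz": 0,"claw": 1}
  ]
}}

```text
time_s: 10.4
ee_pos: [0.5297, 0.0477, 0.0388]
eef_rot: [-3.139, 0.0, 1.597]
force: [-11.7, 0.2, 14.3]
grip_width: 0.0074
grip_force: 20.0
```

Bar is on the blocks and against the fences (x=0.5297, as predicted 0.5295). Now slide to the end stop.

Request:
{"api": "step_arm", "payload": {
  "plan": [
    {"dx": 0,"dy": -0.004,"dz": -0.006,"rx": 0,"ry": 0,"rz": 0,"claw": 1},
    {"dx": 0.02,"dy": 0,"dz": 0,"rx": 0,"ry": 0,"rz": 0,"claw": 1},
    {"dx": 0.015,"dy": 0,"dz": 0,"rx": 0,"ry": 0,"rz": 0,"claw": 1},
    {"dx": 0,"dy": 0,"dz": 0,"rx": 0,"ry": 0,"rz": 0,"claw": 1}
  ]
}}

```text
time_s: 10.8
ee_pos: [0.5296, 0.0507, 0.0389]
eef_rot: [-3.14, 0.001, 1.597]
force: [-5.7, -5.3, 5.3]
grip_width: 0.008
grip_force: 20.0
```

Request:
{"api": "step_arm", "payload": {
  "plan": [
    {"dx": 0.01,"dy": 0,"dz": 0,"rx": 0,"ry": 0,"rz": 0,"claw": 1},
    {"dx": 0,"dy": 0,"dz": 0,"rx": 0,"ry": 0,"rz": 0,"claw": 1}
  ]
}}

```text
time_s: 11.0
ee_pos: [0.5296, 0.0516, 0.0389]
eef_rot: [-3.14, 0.001, 1.597]
force: [-5.1, -5.0, 6.8]
grip_width: 0.0075
grip_force: 20.0
```

Request:
{"api": "step_arm", "payload": {
  "plan": [
    {"dx": 0.01,"dy": 0,"dz": 0,"rx": 0,"ry": 0,"rz": 0,"claw": 1},
    {"dx": 0,"dy": 0,"dz": 0,"rx": 0,"ry": 0,"rz": 0,"claw": 1}
  ]
}}

```text
time_s: 11.2
ee_pos: [0.5295, 0.0526, 0.0389]
eef_rot: [-3.14, 0.001, 1.597]
force: [-5.6, -4.8, 5.8]
grip_width: 0.0073
grip_force: 20.0
```

Request:
{"api": "step_arm", "payload": {
  "plan": [
    {"dx": 0.01,"dy": 0,"dz": 0,"rx": 0,"ry": 0,"rz": 0,"claw": 1},
    {"dx": 0,"dy": 0,"dz": 0,"rx": 0,"ry": 0,"rz": 0,"claw": 1}
  ]
}}

```text
time_s: 11.4
ee_pos: [0.5295, 0.0536, 0.0389]
eef_rot: [-3.14, 0.001, 1.597]
force: [-6.2, -6.0, 6.0]
grip_width: 0.0075
grip_force: 20.0
```

Request:
{"api": "step_arm", "payload": {
  "plan": [
    {"dx": 0.01,"dy": 0,"dz": 0,"rx": 0,"ry": 0,"rz": 0,"claw": 1},
    {"dx": 0,"dy": 0,"dz": 0,"rx": 0,"ry": 0,"rz": 0,"claw": 1}
  ]
}}

```text
time_s: 11.6
ee_pos: [0.5295, 0.054, 0.0389]
eef_rot: [-3.14, 0.002, 1.597]
force: [-6.2, -10.3, 5.6]
grip_width: 0.0074
grip_force: 20.0
```

Request:
{"api": "step_arm", "payload": {
  "plan": [
    {"dx": 0.01,"dy": 0,"dz": 0,"rx": 0,"ry": 0,"rz": 0,"claw": 1},
    {"dx": 0,"dy": 0,"dz": 0,"rx": 0,"ry": 0,"rz": 0,"claw": 1}
  ]
}}

```text
time_s: 11.8
ee_pos: [0.5295, 0.0541, 0.0389]
eef_rot: [-3.14, 0.003, 1.597]
force: [-6.1, -17.5, 5.9]
grip_width: 0.0075
grip_force: 20.0
```

Request:
{"api": "step_arm", "payload": {
  "plan": [
    {"dx": 0.01,"dy": 0,"dz": 0,"rx": 0,"ry": 0,"rz": 0,"claw": 1},
    {"dx": 0,"dy": 0,"dz": 0,"rx": 0,"ry": 0,"rz": 0,"claw": 1}
  ]
}}

```text
time_s: 12.0
ee_pos: [0.5295, 0.0547, 0.0389]
eef_rot: [-3.14, 0.004, 1.597]
force: [-5.6, -20.6, 4.4]
grip_width: 0.0072
grip_force: 20.0
```

The stop was met at y=0.054 (force stepped from 5 to 20 N), as predicted. Release and rise.

Request:
{"api": "step_arm", "payload": {
  "plan": [
    {"dx": -0.01,"dy": 0,"dz": 0,"rx": 0,"ry": 0,"rz": 0,"claw": 1},
    {"dx": 0,"dy": 0,"dz": 0,"rx": 0,"ry": 0,"rz": 0,"claw": 0.85},
    {"dx": 0,"dy": 0,"dz": 0,"rx": 0,"ry": 0,"rz": 0,"claw": 0.75},
    {"dx": 0,"dy": 0,"dz": 0,"rx": 0,"ry": 0,"rz": 0,"claw": 0.7},
    {"dx": 0,"dy": 0,"dz": 0,"rx": 0,"ry": 0,"rz": 0,"claw": 0.7}
  ],
  "grip_force": 10
}}

```text
time_s: 12.5
ee_pos: [0.53, 0.0563, 0.0389]
eef_rot: [3.141, -0.0, 1.597]
force: [-0.0, 0.6, -0.5]
grip_width: 0.0277
grip_force: 0.0
```

Request:
{"api": "step_arm", "payload": {
  "plan": [
    {"dx": 0,"dy": 0,"dz": -0.1,"rx": 0,"ry": 0,"rz": 0,"claw": 0.7},
    {"dx": 0,"dy": 0,"dz": -0.2,"rx": 0,"ry": 0,"rz": 0,"claw": 0.6},
    {"dx": 0,"dy": 0,"dz": -0.4,"rx": 0,"ry": 0,"rz": 0,"claw": 0.5},
    {"dx": -0.2,"dy": 0,"dz": -0.4,"rx": 0,"ry": 0,"rz": 0,"claw": 0.5},
    {"dx": -0.3,"dy": 0,"dz": -0.2,"rx": 0,"ry": 0,"rz": 0,"claw": 0.5},
    {"dx": -0.3,"dy": 0,"dz": 0,"rx": 0,"ry": 0,"rz": 0,"claw": 0.5},
    {"dx": 0,"dy": 0,"dz": 0,"rx": 0,"ry": 0,"rz": 0,"claw": 0.5}
  ]
}}

```text
time_s: 13.2
ee_pos: [0.5323, -0.0263, 0.1702]
eef_rot: [3.14, 0.001, 1.594]
force: [-0.0, 0.3, -0.4]
grip_width: 0.0469
grip_force: 0.0
```

```bash
cat > chk.py <<'E'
from h import *
import sys
st();p=cam('wrist');save(p,sys.argv[1]);X=cloud(p);im=p['img'].astype(int)
O=np.array([.5274,.1287]);a=np.radians(1.6);Rc=np.array([[np.cos(a),-np.sin(a)],[np.sin(a),np.cos(a)]])
b=(im.min(-1)>110)&(im.max(-1)-im.min(-1)<45)
L=(X[...,:2]-O)@Rc
m=b&(X[...,2]>.03)&(X[...,2]<.06)&(abs(L[...,0])<.03)
v,u=np.nonzero(m);P=(ray(p,u,v,.048)[:,:2]-O)@Rc*1000
Z=X[v,u,2]*1000
for lo,hi in [(-187,-178),(-130,-110),(-110,-90),(-90,-70),(-70,-50),(-50,-28),(22,30),(30,40)]:
    k=(P[:,1]>lo)&(P[:,1]<hi)
    if k.sum()>8: print(lo,hi,k.sum(),'x',np.percentile(P[k,0],[3,50,97]).round(1),'z',Z[k].mean().round(1))
print('y range',np.percentile(P[:,1],[.2,99.8]).round(1))
E
python3 chk.py w6
```

```text
13.2 pos [ 0.5323 -0.0263  0.1702] rpy [1.7989e+02 4.0000e-02 9.1340e+01] F [-0.05  0.28 -0.38] M [-0.014 -0.135 -0.006] w 0.0469 gf 0.0
-187 -178 56 x [-2.6  0.8  4.1] z 47.9
-130 -110 197 x [-3.1  0.6  4.2] z 47.8
-110 -90 207 x [-2.9  0.7  4.2] z 47.9
-90 -70 207 x [-2.7  0.8  4.3] z 47.9
-70 -50 224 x [-2.6  0.9  4.3] z 48.0
-50 -28 251 x [-2.4  1.   4.3] z 48.0
y range [-184.3  -13.5]
```

View pics/w6.png

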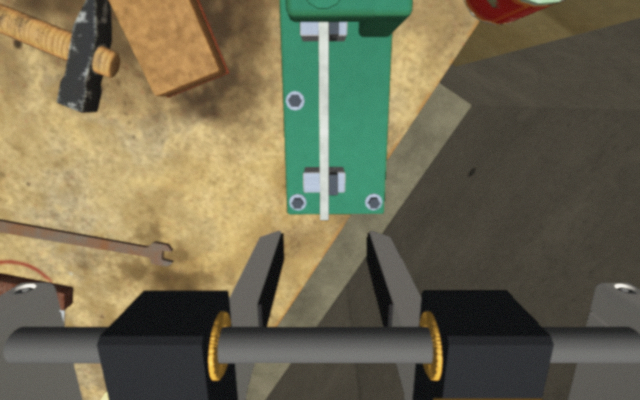

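Bar sits flat (top z ≈47.9 mm along its length), straight along the fences, with its outer end at y=−184 mm. Now the T-handle: turn the wrist so there is a full 3.9 rad of clockwise travel left.

Request:
{"api": "step_arm", "payload": {
  "plan": [
    {"dx": 0,"dy": 0,"dz": 0,"rx": 0,"ry": 0,"rz": -0.095,"claw": 0.5},
    {"dx": 0,"dy": 0,"dz": 0,"rx": 0,"ry": 0,"rz": -0.095,"claw": 0.5},
    {"dx": 0,"dy": 0,"dz": 0,"rx": 0,"ry": 0,"rz": -0.095,"claw": 0.5},
    {"dx": 0,"dy": 0,"dz": 0,"rx": 0,"ry": 0,"rz": -0.095,"claw": 0.5},
    {"dx": 0,"dy": 0,"dz": 0,"rx": 0,"ry": 0,"rz": -0.095,"claw": 0.5},
    {"dx": 0,"dy": 0,"dz": 0,"rx": 0,"ry": 0,"rz": -0.095,"claw": 0.5},
    {"dx": 0,"dy": 0,"dz": 0,"rx": 0,"ry": 0,"rz": -0.095,"claw": 0.5},
    {"dx": 0,"dy": 0,"dz": 0,"rx": 0,"ry": 0,"rz": -0.095,"claw": 0.5},
    {"dx": 0,"dy": 0,"dz": 0,"rx": 0,"ry": 0,"rz": -0.095,"claw": 0.5},
    {"dx": 0,"dy": 0,"dz": 0,"rx": 0,"ry": 0,"rz": -0.095,"claw": 0.5}
  ]
}}

```text
time_s: 14.25
ee_pos: [0.5319, -0.0227, 0.1689]
eef_rot: [3.141, -0.001, 3.096]
force: [-0.1, 0.7, -0.2]
grip_width: 0.0471
grip_force: 0.0
```

Request:
{"api": "step_arm", "payload": {
  "plan": [
    {"dx": 0,"dy": 0,"dz": 0,"rx": 0,"ry": 0,"rz": -0.0535,"claw": 0.5},
    {"dx": 0,"dy": 0,"dz": 0,"rx": 0,"ry": 0,"rz": -0.0535,"claw": 0.5},
    {"dx": -0.03,"dy": 0.386,"dz": -0.1,"rx": 0,"ry": 0,"rz": 0,"claw": 0.5},
    {"dx": -0.03,"dy": 0.386,"dz": 0,"rx": 0,"ry": 0,"rz": 0,"claw": 0.5},
    {"dx": -0.03,"dy": 0.386,"dz": 0,"rx": 0,"ry": 0,"rz": 0,"claw": 0.5},
    {"dx": -0.03,"dy": 0.386,"dz": 0,"rx": 0,"ry": 0,"rz": 0,"claw": 0.5},
    {"dx": 0,"dy": 0,"dz": 0,"rx": 0,"ry": 0,"rz": 0,"claw": 0.5}
  ]
}}

```text
time_s: 14.95
ee_pos: [0.5252, 0.1355, 0.1788]
eef_rot: [3.141, -0.0, -3.022]
force: [0.9, -1.1, 0.7]
grip_width: 0.0468
grip_force: 0.0
```

Run:
```python
from h import *
o=st();print(o['qpos'].round(3));p=cam('wrist');X=cloud(p);im=p['img'].astype(int)
m=(X[...,2]>.112)&(X[...,2]<.14)&(np.hypot(X[...,0]-.527,X[...,1]-.1285)<.06)&(im.max(-1)-im.min(-1)<60)
n,l,s,c=cv2.connectedComponentsWithStats(m.astype(np.uint8));i=1+np.argmax(s[1:,4]);v,u=np.nonzero(l==i)
q=(X[v,u]*1000); print(s[i],q.min(0).round(),q.max(0).round(),np.round(cv2.fitLine(q[:,:2].astype(np.float32),2,0,.01,.01).ravel(),3),cv2.minAreaRect(np.ascontiguousarray(q[:,:2].astype(np.float32))))
save(p,'w7')
```

```text
14.95 pos [0.5252 0.1355 0.1788] rpy [ 1.7996e+02 -2.0000e-02 -1.7312e+02] F [ 0.87 -1.09  0.65] M [ 0.125 -0.114  0.025] w 0.0468 gf 0.0
[ 1.850e-01  3.010e-01  1.569e+00  1.000e-03  1.271e+00 -1.507e+00]
[ 302  145   27  134 2643] [478. 114. 123.] [578. 142. 136.] [9.93000e-01 1.14000e-01 5.24777e+02 1.28101e+02] ((527.8369140625, 128.28485107421875), (101.15682220458984, 18.489408493041992), 6.556161880493164)
```

View pics/w7.png

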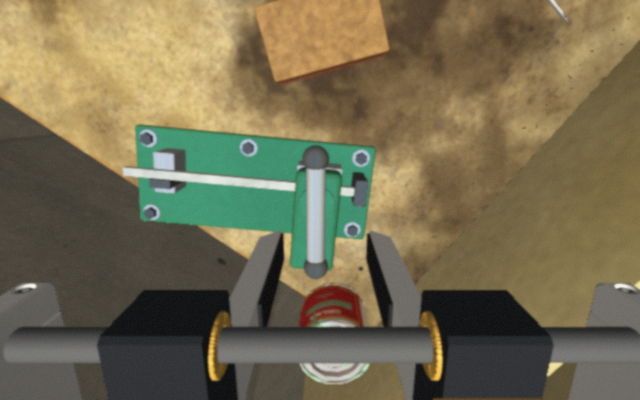

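View: handle from (315,157) to (315,268), the bar's end touching the stop at (355,191). Handle centre (0.5278, 0.1283), yaw 6.5°. Shift and lower over it.

Request:
{"api": "step_arm", "payload": {
  "plan": [
    {"dx": -0.015,"dy": -0.073,"dz": 0,"rx": 0,"ry": 0,"rz": 0.004,"claw": 0.5},
    {"dx": 0,"dy": 0,"dz": 0.25,"rx": 0,"ry": 0,"rz": 0,"claw": 0.5},
    {"dx": 0,"dy": 0,"dz": 0.25,"rx": 0,"ry": 0,"rz": 0,"claw": 0.5},
    {"dx": 0,"dy": 0,"dz": 0.17,"rx": 0,"ry": 0,"rz": 0,"claw": 0.5},
    {"dx": 0,"dy": 0,"dz": 0.08,"rx": 0,"ry": 0,"rz": 0,"claw": 0.5},
    {"dx": 0,"dy": 0,"dz": 0,"rx": 0,"ry": 0,"rz": 0,"claw": 0.5}
  ]
}}

```text
time_s: 15.6
ee_pos: [0.5283, 0.1229, 0.1032]
eef_rot: [-3.141, -0.002, -3.034]
force: [-0.2, -0.1, 0.2]
grip_width: 0.0469
grip_force: 0.0
```

Run:
```python
from h import *
st()
```

```text
15.6 pos [0.5283 0.1229 0.1032] rpy [-1.7999e+02 -9.0000e-02 -1.7382e+02] F [-0.24 -0.13  0.21] M [ 0.101 -0.181  0.001] w 0.0469 gf 0.0
```

Request:
{"api": "step_arm", "payload": {
  "plan": [
    {"dx": 0,"dy": 0.055,"dz": 0,"rx": 0,"ry": 0,"rz": 0,"claw": 0.5},
    {"dx": 0,"dy": 0,"dz": 0,"rx": 0,"ry": 0,"rz": 0,"claw": 0.6},
    {"dx": 0,"dy": 0,"dz": 0,"rx": 0,"ry": 0,"rz": 0,"claw": 0.7}
  ]
}}

```text
time_s: 15.9
ee_pos: [0.5282, 0.1295, 0.1046]
eef_rot: [3.142, 0.001, -3.032]
force: [0.1, 0.6, -0.8]
grip_width: 0.0342
grip_force: 0.0
```

Request:
{"api": "step_arm", "payload": {
  "plan": [
    {"dx": 0,"dy": 0,"dz": 0,"rx": 0,"ry": 0,"rz": 0,"claw": 1},
    {"dx": 0,"dy": 0,"dz": 0,"rx": 0,"ry": 0,"rz": 0,"claw": 1},
    {"dx": 0,"dy": 0,"dz": 0,"rx": 0,"ry": 0,"rz": 0,"claw": 1},
    {"dx": 0,"dy": 0,"dz": 0,"rx": 0,"ry": 0,"rz": 0,"claw": 1}
  ],
  "grip_force": 40
}}

```text
time_s: 16.3
ee_pos: [0.528, 0.1289, 0.104]
eef_rot: [-3.141, 0.0, -3.032]
force: [-0.9, -6.1, 1.9]
grip_width: 0.0132
grip_force: 40.0
```

Run:
```python
from h import *
print(st()['qpos'].round(3))
```

```text
16.3 pos [0.528  0.1289 0.104 ] rpy [-1.7996e+02  1.0000e-02 -1.7375e+02] F [-0.85 -6.1   1.95] M [-0.843 -0.084  0.06 ] w 0.0132 gf 40.0
[ 1.720e-01  3.840e-01  1.644e+00 -1.000e-03  1.113e+00 -1.507e+00]
```

Request:
{"api": "step_arm", "payload": {
  "plan": [
    {"dx": 0,"dy": -0.004,"dz": 0,"rx": 0,"ry": 0,"rz": 0.03,"claw": 1},
    {"dx": 0,"dy": 0,"dz": 0,"rx": 0,"ry": 0,"rz": 0.07,"claw": 1},
    {"dx": 0,"dy": 0,"dz": 0,"rx": 0,"ry": 0,"rz": 0.07,"claw": 1},
    {"dx": 0,"dy": 0,"dz": 0,"rx": 0,"ry": 0,"rz": 0.07,"claw": 1},
    {"dx": 0,"dy": 0,"dz": 0,"rx": 0,"ry": 0,"rz": 0.07,"claw": 1},
    {"dx": 0,"dy": 0,"dz": 0,"rx": 0,"ry": 0,"rz": 0.07,"claw": 1}
  ]
}}

```text
time_s: 16.9
ee_pos: [0.5279, 0.1285, 0.104]
eef_rot: [-3.141, 0.0, 2.65]
force: [-1.8, -4.5, 2.6]
grip_width: 0.0127
grip_force: 40.7
```

Run:
```python
from h import *
print(st()['qpos'].round(3))
```

```text
16.9 pos [0.5279 0.1285 0.104 ] rpy [-1.7996e+02  2.0000e-02  1.5183e+02] F [-1.81 -4.46  2.63] M [-0.876  0.002  0.395] w 0.0127 gf 40.7
[ 1.720e-01  3.840e-01  1.645e+00 -1.000e-03  1.113e+00 -9.070e-01]
```

Request:
{"api": "step_arm", "payload": {
  "plan": [
    {"dx": 0,"dy": -0.002,"dz": 0,"rx": 0,"ry": 0,"rz": 0.07,"claw": 1},
    {"dx": 0,"dy": 0,"dz": 0,"rx": 0,"ry": 0,"rz": 0.07,"claw": 1},
    {"dx": 0,"dy": 0,"dz": 0,"rx": 0,"ry": 0,"rz": 0.07,"claw": 1},
    {"dx": 0,"dy": 0,"dz": 0,"rx": 0,"ry": 0,"rz": 0.07,"claw": 1},
    {"dx": 0,"dy": 0,"dz": 0,"rx": 0,"ry": 0,"rz": 0.07,"claw": 1}
  ]
}}

```text
time_s: 17.4
ee_pos: [0.5278, 0.1283, 0.104]
eef_rot: [-3.141, 0.001, 2.1]
force: [-2.0, -4.1, 2.9]
grip_width: 0.0129
grip_force: 40.7
```

Run:
```python
from h import *
st()
```

```text
17.4 pos [0.5278 0.1283 0.104 ] rpy [-1.7996e+02  4.0000e-02  1.2033e+02] F [-1.96 -4.09  2.9 ] M [-0.951  0.218  0.415] w 0.0129 gf 40.7
```

Request:
{"api": "step_arm", "payload": {
  "plan": [
    {"dx": 0,"dy": 0,"dz": 0,"rx": 0,"ry": 0,"rz": 0.08,"claw": 1},
    {"dx": 0,"dy": 0,"dz": 0,"rx": 0,"ry": 0,"rz": 0.08,"claw": 1}
  ]
}}

```text
time_s: 17.6
ee_pos: [0.5276, 0.1283, 0.104]
eef_rot: [-3.141, 0.001, 1.848]
force: [-3.3, -5.7, 4.3]
grip_width: 0.0129
grip_force: 40.7
```

Run:
```python
from h import *
st()
```

```text
17.6 pos [0.5276 0.1283 0.104 ] rpy [-1.7995e+02  4.0000e-02  1.0589e+02] F [-3.28 -5.72  4.27] M [-1.019  0.459  0.4  ] w 0.0129 gf 40.7
```

Request:
{"api": "step_arm", "payload": {
  "plan": [
    {"dx": 0,"dy": 0,"dz": 0,"rx": 0,"ry": 0,"rz": 0.07,"claw": 1},
    {"dx": 0,"dy": 0,"dz": 0,"rx": 0,"ry": 0,"rz": 0.07,"claw": 1}
  ]
}}

```text
time_s: 17.8
ee_pos: [0.5275, 0.1282, 0.1039]
eef_rot: [-3.141, 0.001, 1.629]
force: [-3.0, -6.4, 4.7]
grip_width: 0.0134
grip_force: 40.7
```

```bash
python3 -c "from h import *;st()"
```

```text
17.8 pos [0.5275 0.1282 0.1039] rpy [-1.7994e+02  6.0000e-02  9.3320e+01] F [-2.99 -6.38  4.71] M [-1.115  0.66   0.387] w 0.0134 gf 40.7
```

Request:
{"api": "step_arm", "payload": {
  "plan": [
    {"dx": 0,"dy": 0,"dz": 0,"rx": 0,"ry": 0,"rz": 0.07,"claw": 1},
    {"dx": 0,"dy": 0,"dz": 0,"rx": 0,"ry": 0,"rz": 0.07,"claw": 1}
  ]
}}

```text
time_s: 18.0
ee_pos: [0.5274, 0.1283, 0.104]
eef_rot: [-3.141, 0.001, 1.409]
force: [-5.2, -6.1, 5.6]
grip_width: 0.0129
grip_force: 40.7
```

```bash
python3 -c "from h import *;st()"
```

```text
18.0 pos [0.5274 0.1283 0.104 ] rpy [-1.7995e+02  7.0000e-02  8.0730e+01] F [-5.25 -6.11  5.62] M [-1.13   0.857  0.412] w 0.0129 gf 40.7
```

Request:
{"api": "step_arm", "payload": {
  "plan": [
    {"dx": -0.003,"dy": -0.003,"dz": 0,"rx": 0,"ry": 0,"rz": 0.07,"claw": 1},
    {"dx": 0,"dy": 0,"dz": 0,"rx": 0,"ry": 0,"rz": 0.07,"claw": 1}
  ]
}}

```text
time_s: 18.2
ee_pos: [0.5273, 0.1283, 0.104]
eef_rot: [-3.141, 0.001, 1.189]
force: [-2.7, -3.4, 4.0]
grip_width: 0.013
grip_force: 40.7
```

```bash
python3 -c "from h import *;st()"
```

```text
18.2 pos [0.5273 0.1283 0.104 ] rpy [-1.7998e+02  4.0000e-02  6.8130e+01] F [-2.74 -3.39  4.01] M [-0.659  0.52   0.405] w 0.013 gf 40.7
```

Request:
{"api": "step_arm", "payload": {
  "plan": [
    {"dx": 0,"dy": 0,"dz": 0,"rx": 0,"ry": 0,"rz": 0.07,"claw": 1},
    {"dx": 0,"dy": 0,"dz": 0,"rx": 0,"ry": 0,"rz": 0.07,"claw": 1}
  ]
}}

```text
time_s: 18.4
ee_pos: [0.5272, 0.1283, 0.104]
eef_rot: [-3.141, 0.001, 0.969]
force: [-3.7, -3.3, 4.0]
grip_width: 0.0132
grip_force: 40.7
```

```bash
python3 -c "from h import *;st()"
```

```text
18.4 pos [0.5272 0.1283 0.104 ] rpy [-1.7998e+02  5.0000e-02  5.5530e+01] F [-3.7  -3.32  4.03] M [-0.678  0.665  0.399] w 0.0132 gf 40.7
```

Request:
{"api": "step_arm", "payload": {
  "plan": [
    {"dx": 0,"dy": 0,"dz": 0,"rx": 0,"ry": 0,"rz": 0.07,"claw": 1},
    {"dx": 0,"dy": 0,"dz": 0,"rx": 0,"ry": 0,"rz": 0.07,"claw": 1}
  ]
}}

```text
time_s: 18.6
ee_pos: [0.5271, 0.1283, 0.104]
eef_rot: [-3.141, 0.001, 0.749]
force: [-4.7, -2.9, 4.2]
grip_width: 0.0127
grip_force: 40.9
```

```bash
python3 -c "from h import *;st()"
```

```text
18.6 pos [0.5271 0.1283 0.104 ] rpy [-1.7998e+02  6.0000e-02  4.2930e+01] F [-4.71 -2.93  4.16] M [-0.573  0.8    0.56 ] w 0.0127 gf 40.9
```

Request:
{"api": "step_arm", "payload": {
  "plan": [
    {"dx": 0,"dy": 0,"dz": 0,"rx": 0,"ry": 0,"rz": 0.07,"claw": 1},
    {"dx": 0,"dy": 0,"dz": 0,"rx": 0,"ry": 0,"rz": 0.07,"claw": 1}
  ]
}}

```text
time_s: 18.8
ee_pos: [0.527, 0.1284, 0.104]
eef_rot: [-3.141, 0.001, 0.53]
force: [-4.3, -2.6, 4.7]
grip_width: 0.013
grip_force: 41.9
```

```bash
python3 -c "from h import *;st()"
```

```text
18.8 pos [0.527  0.1284 0.104 ] rpy [-1.7999e+02  7.0000e-02  3.0350e+01] F [-4.25 -2.64  4.72] M [-0.41   0.925  0.655] w 0.013 gf 41.9
```

Resistance has risen about 0.25 N m above the free 0.40. One small further turn for the middle of the window.

Request:
{"api": "step_arm", "payload": {
  "plan": [
    {"dx": 0,"dy": 0,"dz": 0,"rx": 0,"ry": 0,"rz": 0.025,"claw": 1}
  ]
}}

```text
time_s: 18.9
ee_pos: [0.527, 0.1284, 0.104]
eef_rot: [-3.141, 0.001, 0.491]
force: [-4.6, -1.4, 4.1]
grip_width: 0.0127
grip_force: 42.1
```

```bash
python3 -c "
from h import *
for i in range(3): st(); p=cam('wrist')
st()"
```

```text
18.9 pos [0.527  0.1284 0.104 ] rpy [-1.7999e+02  7.0000e-02  2.8120e+01] F [-4.56 -1.38  4.14] M [-0.458  0.885  0.767] w 0.0127 gf 42.1
18.95 pos [0.527  0.1285 0.104 ] rpy [-1.7999e+02  7.0000e-02  2.8080e+01] F [-4.41 -2.02  4.95] M [-0.488  0.927  0.629] w 0.0132 gf 42.0
19.0 pos [0.527  0.1284 0.104 ] rpy [-1.7999e+02  7.0000e-02  2.8270e+01] F [-4.53 -2.75  4.2 ] M [-0.455  0.856  0.666] w 0.0129 gf 41.8
19.05 pos [0.527  0.1285 0.104 ] rpy [-1.7999e+02  7.0000e-02  2.8340e+01] F [-4.52 -2.28  4.43] M [-0.431  0.886  0.617] w 0.0132 gf 41.8
```

About 0.30 N m above free drag: firmly clamped. Release and rise clear.

Request:
{"api": "step_arm", "payload": {
  "plan": [
    {"dx": 0,"dy": 0,"dz": 0,"rx": 0,"ry": 0,"rz": 0,"claw": 0.8},
    {"dx": 0,"dy": 0,"dz": 0,"rx": 0,"ry": 0,"rz": 0,"claw": 0.6},
    {"dx": 0,"dy": 0,"dz": 0,"rx": 0,"ry": 0,"rz": 0,"claw": 0.5},
    {"dx": 0,"dy": 0,"dz": 0,"rx": 0,"ry": 0,"rz": 0,"claw": 0.5},
    {"dx": 0,"dy": 0,"dz": -0.2,"rx": 0,"ry": 0,"rz": 0,"claw": 0.5},
    {"dx": 0,"dy": 0,"dz": -0.4,"rx": 0,"ry": 0,"rz": 0,"claw": 0.5},
    {"dx": -0.25,"dy": 0,"dz": -0.4,"rx": 0,"ry": 0,"rz": 0,"claw": 0.5},
    {"dx": -0.4,"dy": 0.2,"dz": 0,"rx": 0,"ry": 0,"rz": 0,"claw": 0.5},
    {"dx": -0.4,"dy": 0.3,"dz": 0,"rx": 0,"ry": 0,"rz": 0,"claw": 0.5},
    {"dx": 0,"dy": 0,"dz": 0,"rx": 0,"ry": 0,"rz": 0,"claw": 0.5}
  ]
}}

```text
time_s: 20.05
ee_pos: [0.4572, 0.0315, 0.2043]
eef_rot: [3.141, -0.0, 0.491]
force: [-0.2, 0.7, 1.1]
grip_width: 0.0471
grip_force: 0.0
```

```bash
python3 chk.py w8
```

```text
20.05 pos [0.4572 0.0315 0.2043] rpy [ 1.7995e+02 -2.0000e-02  2.8120e+01] F [-0.16  0.73  1.12] M [-0.033 -0.028 -0.024] w 0.0471 gf 0.0
-187 -178 50 x [-2.8  0.7  4.4] z 47.8
-130 -110 168 x [-2.8  1.   4.7] z 47.8
-110 -90 168 x [-2.8  0.9  4.6] z 47.8
-90 -70 173 x [-2.9  0.9  4.7] z 47.8
-70 -50 176 x [-2.8  0.9  4.6] z 47.8
-50 -28 201 x [-2.8  1.   4.7] z 47.9
30 40 47 x [-2.9  1.4  5. ] z 47.0
y range [-183.9   34.5]
```

View pics/w8.png

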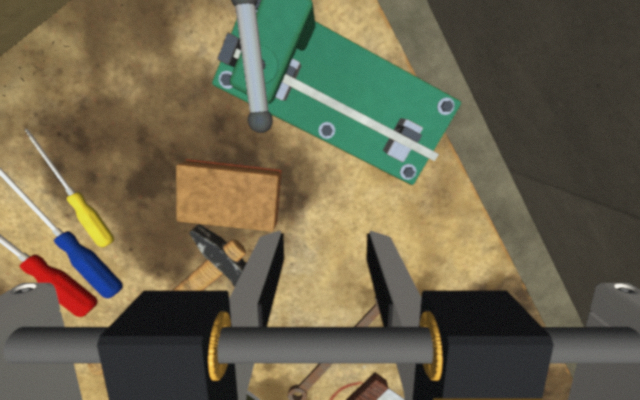

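The bar runs straight from the stop at (235,55) to past the rest at (435,155). It is flat, against the fences, and its end is at y≈35 mm; the handle stays where I left it and the robot is clear.

```bash
python3 -c "from station import hand_in;print(hand_in())"
```

```text
the job is handed in; nothing more can be done
None
```

The bar is in the clamp, flat on both blocks and home against the fences and end stop. I clamped it at about 0.3 N m above the free drag (single readings 0.2–0.36), under the 0.47 that marks it, and handed the job in at about 20 s on the robot's clock; the verdict was not shown.

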